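# Turn out gingerbread loaves and box them in two tiers

### The arm

A 7-joint arm with a two-finger parallel gripper is mounted at the origin on the work surface. World frame = base frame: x ahead of the robot, y to its left, z up, the work surface at z = 0. Lengths are in m, angles in degrees, forces in N, time in s.
With the tool pointing down it reaches from about 0.425 to 0.875 m from the base axis. Payload 4.7 kg.
Tool frame: the origin (TCP) lies at the centre of the arm's flange, where the gripper is bolted on; the fingertips stand 182 mm ahead of it and the grasp point (between the pads) lies 164 mm ahead of it (env.grip_depth is the distance from the TCP to the grasp point, in m); z points along the fingers, y is the line along which they close (so a half turn about z gives the same grasp; the last joint's range is limited). The gripper opens to 87 mm and grips with 3 to 60 N. Pads are 19 mm wide; open, the fingers measure 117 mm over their backs; the gripper's body (75 mm by 190 mm) begins 51 mm behind the grasp point.
Start: joints at [-73.677, 18.392, -4.016, 83.108, 1.295, 78.541, -3.26], TCP at [0.174, 0.626, 0.405] pointing down, gripper open.
Joint ranges: [-163.93, 163.93], [-17.29, 119.83], [-79.2, 71.16], [3.27, 140.29], [-89.18, 269.18], [5.43, 117.66], [-154.24, 154.24]. Speed limits (degrees/s): [147.25, 147.25, 180, 180, 180, 180, 180].

### API

Orientations are given as [roll, pitch, yaw] about the fixed x, y, z axes, in that order (R = Rz(yaw) Ry(pitch) Rx(roll)).
In Python, from cell import env gives the robot as it stands. The module is installed in compiled form; this text tells all that it offers.
- The arm moves only by the tool send_rows, never from a script. Its arguments are lists of equal length, an entry for each row: "xyz": the shift along the tool's x, y, z in m, a list of three; "rotation": the turn, a rotation vector about the tool's x, y, z in rad, a list of three; "jaw": the opening, from 0 (shut) to 1 (fully open). A call has 1 to 20 rows; each row shifts and turns the commanded pose from where the row before left it, along the tool's axes as they then stand; what a row does not reach is not made up. A row lasts 1/10 s, in which the tool goes at most 50 mm and 8.59 degrees, less where a joint would pass 70% of its speed; a pose out of reach is approached as far as the arm can. A call is refused whole if a number of a shift passes 0.05 or a number of a turn 0.15, either way. A call with a gripper value outside its range is refused whole. The fingers move at their own pace and stop on an object; "newtons" is the grip in N (left out, the last holds). Time passes only in rows, so rows that do not move let the fingers close. It gives the time, the measured TCP pose, the force, the opening and the grip force at its end, in the units of the state.
- env.get_obs(): the state, without advancing time (a new reading comes with each control period).
- env.read_camera(name): name is "side" or "top" or "wrist"; returns a dict with "image" (384x512x3 uint8, blue, green, red), "fx", "fy", "cx", "cy" (pixels), "R" (3x3) and "t" (3): a world point X has camera coordinates R X + t. Camera axes: x right, y down, z forward; pixel columns grow to the right and rows downward; lengths in m; the calibration is good to about 2 mm. A picture is of the moment at which its call begins. There is no depth.
- env.sign_off(): hands the job in; it is judged then, once.
The state is a dict: "time_s": time; "qpos": joint angles; "joint_velocities": joint speeds; "effort": joint torques, N m; "tool_pos": TCP position; "tool_rot": TCP orientation; "force": force on the tool from outside, world axes, zero at the start; "wrist_torque": the same for the moment, N m; "grip_width": finger opening in m; "grasp_force": force on a finger pad.
Only numpy, scipy, OpenCV 4.12 (cv2) and the standard library are available. Lean on these libraries where they do the work, as an engineer would, in place of code of your own. Each camera call takes 0.05 s, during which the arm holds its last target. There are 200 camera calls.

### The job

Lift the little gingerbread loaves out of the baking tin and pack the cake carrier: stand the flat-topped loaves on the step of the bamboo base, spread out so that they carry a board, lay the tier board level and square on top of them with its grip up, then stand every walnut-topped loaf on the tier board, right way up. Finally put the clear cover over the lot so that it sits fully down and level on the base, and leave the other kitchen things standing where they are.

Things in the scene. Friction and masses are not known exactly. Their poses are not given: they have to be found in the camera images.
- loaf_tin: dark steel baking tin with 2 x 3 cavities, 230 x 140 mm plus lugs at the ends, deck 24 mm high, fixed. Origin: centre of its underside; x along its length, y across. Cavities 58 x 32 mm, long along x, centred at x = -68, 0, 68 and y = -31, 31 mm, floor 3 mm up; a seated crown rises from 25 to 43 mm. Which loaf is in which cavity varies; some may be empty
- plain1: flat-topped firm gingerbread loaf, golden brown: crown 60 x 34 x 18 mm on a foot 54 x 28 x 22 mm, 40 mm tall in all, about 75 g. Origin: centre of its underside; x along its 60 mm length, y across its 34 mm width, z up. At the start its foot is in a tin cavity and its crown stands clear of the tin. All three plain loaves are always there
- plain2: flat-topped firm gingerbread loaf, golden brown: crown 60 x 34 x 18 mm on a foot 54 x 28 x 22 mm, 40 mm tall in all, about 75 g. Origin: centre of its underside; x along its 60 mm length, y across its 34 mm width, z up. At the start its foot is in a tin cavity and its crown stands clear of the tin. All three plain loaves are always there
- plain3: flat-topped firm gingerbread loaf, golden brown: crown 60 x 34 x 18 mm on a foot 54 x 28 x 22 mm, 40 mm tall in all, about 75 g. Origin: centre of its underside; x along its 60 mm length, y across its 34 mm width, z up. At the start its foot is in a tin cavity and its crown stands clear of the tin. All three plain loaves are always there
- nut1: gingerbread loaf shaped just like the plain ones (crown 60 x 34 x 18 mm on foot 54 x 28 x 22 mm) but with half a walnut, 24 x 16 mm and 9 mm high, in the middle of its top: 49 mm tall in all, about 75 g. Origin: centre of its underside; x along its length, y across, z up. One to three are there; the state gives None for an absent one
- nut2: gingerbread loaf shaped just like the plain ones (crown 60 x 34 x 18 mm on foot 54 x 28 x 22 mm) but with half a walnut, 24 x 16 mm and 9 mm high, in the middle of its top: 49 mm tall in all, about 75 g. Origin: centre of its underside; x along its length, y across, z up. One to three are there; the state gives None for an absent one
- nut3: gingerbread loaf shaped just like the plain ones (crown 60 x 34 x 18 mm on foot 54 x 28 x 22 mm) but with half a walnut, 24 x 16 mm and 9 mm high, in the middle of its top: 49 mm tall in all, about 75 g. Origin: centre of its underside; x along its length, y across, z up. One to three are there; the state gives None for an absent one
- carrier_base: bamboo base of a two-tier cake carrier, fixed to the worktop: flange 213 x 153 mm, 6 mm thick, with a raised step 193 x 133 mm in its middle whose top is 14 mm above the worktop. Origin: centre of its underside; x along its 213 mm length, y across, z up
- base_step (a point): centre of the top of the base's raised step, 14 mm above the worktop; axes as carrier_base
- tier_board: loose bamboo tier board of the carrier, 180 x 112 mm and 5 mm thick, lying on the worktop, with an upright grip in its middle: 10 mm thick along x, 56 mm long along y, its top 45 mm above the underside of the board. Origin: centre of its underside; x along its 180 mm length, y across. About 130 g
- tier_grip (a point): middle of the tier board's grip, 34 mm above the underside of the board; pinch across the 10 mm thickness (along the board's x)
- cover: clear plastic box-shaped cover with a white bottom rim, open side down on the worktop: 207 x 147 mm outside, 201 x 141 inside (4 mm to spare all round the base's step; it stands on the flange), 116 mm tall, 112 deep inside; wooden bar handle on top. Origin: centre of its bottom rim; x along its 207 mm length, y across. About 400 g
- cover_grip (a point): middle of the cover's handle bar, 148 mm above the bottom rim; the bar is 14 mm wide along x, 92 mm long along y and 12 mm high, with 26 mm free below it between two posts that stand at y = -36 and 36 mm; pinch across the 14 mm
- mug: white mug with a handle, 78 mm across, 92 mm tall; origin centre of its underside; not part of the job
- salt_shaker: white ceramic salt shaker, 42 mm across, 82 mm tall; origin centre of its underside; not part of the job
- egg_timer: round kitchen timer, 60 mm across, 45 mm tall; origin centre of its underside; not part of the job
- butter_dish: white covered butter dish, 80 x 125 mm, 62 mm tall; origin centre of its underside; not part of the job
- jam_jar: amber jam jar with a white lid, 72 mm across, 95 mm tall; origin centre of its underside; not part of the job
- pastry_brush: pastry brush with a wooden handle, 190 mm long, lying on the worktop; not part of the job
Things that resemble listed ones, but are neither listed nor needed, are in the scene too. Leave any orange look-alike of the nut2 alone. What is shaped like the plain2 but green is not meant.

How it is judged:
By the outcome, as a careful person would: the job done as asked, in the order asked, and still so for the second after the job is handed in, with the robot touching nothing.
Of nut1, nut2, nut3 only 1 to 3 are there at a start; the rules pass over those that are not, and their reading is None.
At some moment in a run one of tier_board, cover may be knocked a few centimetres aside while the robot is not near it.
It also fails if it takes over 210 s, if anything falls off the work surface, if the arm or the gripper's body presses on something with over 40 N, if the wrist force passes 120 N, or if a joint passes its speed limit or range.

## Working session

There is one attempt and no reset: what is moved stays moved. The work goes in short steps, Python scripts to look and compute and a tool call to move; the robot and the scene stay as the last step left them, time stands still between calls to the robot, and variables do not carry over. Pictures are saved under pics/ and viewed, at most 14 in all, crops included, and the job is handed in when it is done.

Besides the shell and the picture viewer there is one more tool, called after "Emit:" by a JSON object that holds its "method" and its "body". send_rows: Moves the arm, as the interface text tells. Its arguments: {"type":"object","properties":{"xyz":{"type":"array"},"rotation":{"type":"array"},"jaw":{"type":"array"},"newtons":{"type":"number"}},"required":["xyz","rotation","jaw"]}

```bash
mkdir -p pics
cat > h.py <<'E'
import numpy as np, cv2
from cell import env
from scipy.spatial.transform import Rotation as Ro
def cam(n):
    c=env.read_camera(n); c['n']=n; return c
def ray(c,u,v,z):
    R=np.array(c['R']);t=np.array(c['t']);o=-R.T@t
    d=R.T@np.array([(u-c['cx'])/c['fx'],(v-c['cy'])/c['fy'],1])
    return o+d*(z-o[2])/d[2]
def proj(c,X):
    p=np.array(c['R'])@np.array(X)+np.array(c['t']); return c['fx']*p[0]/p[2]+c['cx'],c['fy']*p[1]/p[2]+c['cy']
E
python3 - <<'E'
from h import *
import pickle
o=env.get_obs();print({k:np.round(v,3).tolist() for k,v in o.items()},env.grip_depth)
for n in('top','side','wrist'):
    c=cam(n);pickle.dump(c,open(n+'.pkl','wb'))
    print(n,c['fx'],c['cx'],c['cy'],np.round(c['R'],3).tolist(),np.round(-np.array(c['R']).T@c['t'],3))
    cv2.imwrite(f'pics/{n}0.png',c['image'])
c=pickle.load(open('top.pkl','rb'));cv2.imwrite('pics/top0.png',cv2.resize(c['image'],(800,600),interpolation=cv2.INTER_CUBIC))
E
```

```text
{'time_s': 0.0, 'qpos': [-73.675, 18.439, -4.017, 83.176, 1.293, 78.542, -3.262], 'joint_velocities': [-0.025, -0.042, -0.007, 0.045, 0.046, 0.033, 0.077], 'effort': [-0.0, -49.128, -0.404, -31.253, -0.064, 0.044, 0.0], 'tool_pos': [0.174, 0.626, 0.404], 'tool_rot': [-179.888, 0.004, 164.484], 'force': [-0.748, -0.719, -0.029], 'wrist_torque': [0.003, 0.028, -0.035], 'grasp_force': 0.0, 'grip_width': 0.087} 0.1635
top 387.6624755508785 260.54741199064654 189.57694795079527 [[0.024, -1.0, -0.012], [-0.981, -0.021, -0.193], [0.192, 0.017, -0.981]] [0.317 0.08  1.129]
side 460.83128828253047 261.5581685820906 193.6028543410786 [[-1.0, -0.024, -0.017], [-0.003, 0.657, -0.754], [0.029, -0.753, -0.657]] [0.466 1.233 1.111]
wrist 321.7357706038355 251.70071665661777 190.55982612457422 [[0.267, 0.964, -0.002], [0.932, -0.258, 0.255], [0.245, -0.07, -0.967]] [0.106 0.644 0.384]
```

View pics/top0.png

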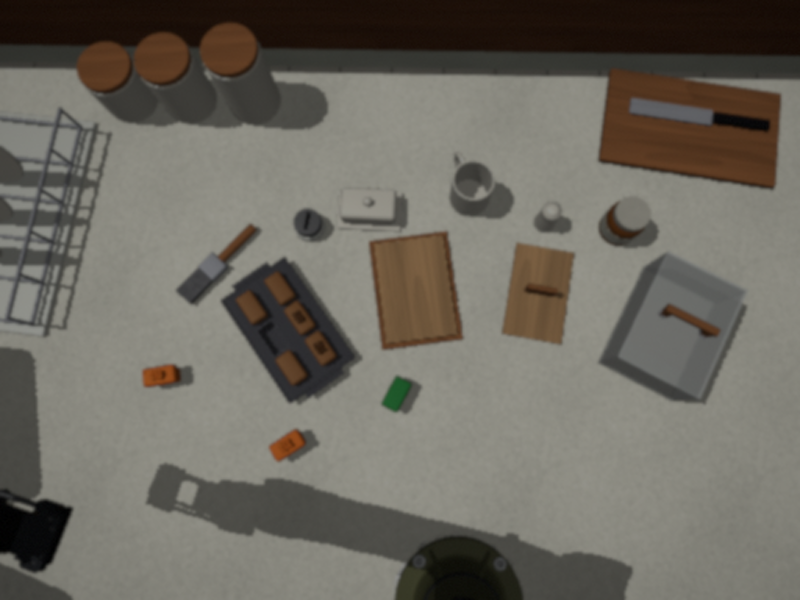

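View pics/side0.png

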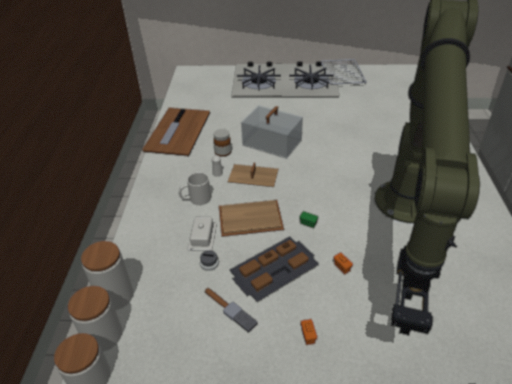

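Top view (800x600): the tin is at (288,330). Its loaves are at (250,306), (281,288), (299,318; dark nut), (320,347; dark nut) and (291,367), and one cavity at (270,337) is empty. Possible mix-ups are orange look-alikes at (160,376) and (287,445), and a green one at (397,393). The base is at (416,290), not the board with the knife at (690,128). The tier board is at (538,293) and the cover at (675,328). Next is a close crop and the measurements.

```bash
cat > m.py <<'E'
from h import *
import pickle
def rect(c,mask,z,amin=40):
    out=[]
    cs,_=cv2.findContours(mask.astype(np.uint8),cv2.RETR_EXTERNAL,cv2.CHAIN_APPROX_NONE)
    for k in cs:
        a=cv2.contourArea(k)
        if a<amin: continue
        P=np.array([ray(c,*p[0],z)[:2] for p in k],np.float32)*1000
        (x,y),(w,h),an=cv2.minAreaRect(P)
        if w<h: w,h,an=h,w,an+90
        m=k[:,0].mean(0)
        out.append((m.round(0).tolist(),[round(x,1),round(y,1)],[round(w),round(h)],round((an+90)%180-90,1)))
    return out
E
python3 - <<'E'
from m import *
c=pickle.load(open('top.pkl','rb'));im=c['image']
hsv=cv2.cvtColor(im,cv2.COLOR_BGR2HSV)
for p in [(160,196),(180,184),(191,203),(205,222),(186,235),(173,216),(266,186),(336,190),(345,187),(101,240),(430,205),(441,204),(420,230),(200,260)]:
    print(p,hsv[p[1],p[0]])
cv2.imwrite('pics/tin.png',cv2.resize(im[155:265,130:240],(600,600),interpolation=cv2.INTER_CUBIC)*1)
brown=(hsv[...,0]<25)&(hsv[...,1]>75)
print('loaf',*[r for r in rect(c,brown,.043) if 140<r[0][0]<235 ],sep='\n')
print('base',*[r for r in rect(c,brown,.014) if 235<r[0][0]<300],sep='\n')
print('tb',*[r for r in rect(c,brown,.005) if 300<r[0][0]<380],sep='\n')
print('handle',*[r for r in rect(c,brown,.154) if 400<r[0][0]<470],sep='\n')
E
```

```text
(160, 196) [ 14 143  93]
(180, 184) [ 14 147  90]
(191, 203) [ 13 165  48]
(205, 222) [ 13 176  45]
(186, 235) [ 13 141  94]
(173, 216) [120  12  44]
(266, 186) [ 15 118 108]
(336, 190) [ 16 119 109]
(345, 187) [ 13 151  49]
(101, 240) [ 12 213 126]
(430, 205) [ 40   7 109]
(441, 204) [ 12 158  87]
(420, 230) [ 45   5 109]
(200, 260) [ 27  18 142]
loaf
([183.0, 285.0], [261.5, 302.4], [62, 35], -55.1)
([186.0, 235.0], [396.6, 303.4], [63, 37], 36.8)
([161.0, 197.0], [504.2, 383.0], [64, 37], 36.8)
([192.0, 204.0], [486.7, 293.7], [198, 37], 36.6)
([152.0, 155.0], [626.2, 419.2], [84, 15], -41.2)
base
([265.0, 186.0], [550.5, 85.5], [207, 149], 8.9)
([248.0, 19.0], [1056.6, 136.8], [1658, 210], -89.2)
tb
([344.0, 188.0], [551.2, -147.1], [176, 109], -9.4)
handle
([442.0, 205.0], [477.6, -361.9], [92, 19], 63.2)
([442.0, 82.0], [818.5, -383.7], [296, 179], 81.4)
```

View pics/tin.png

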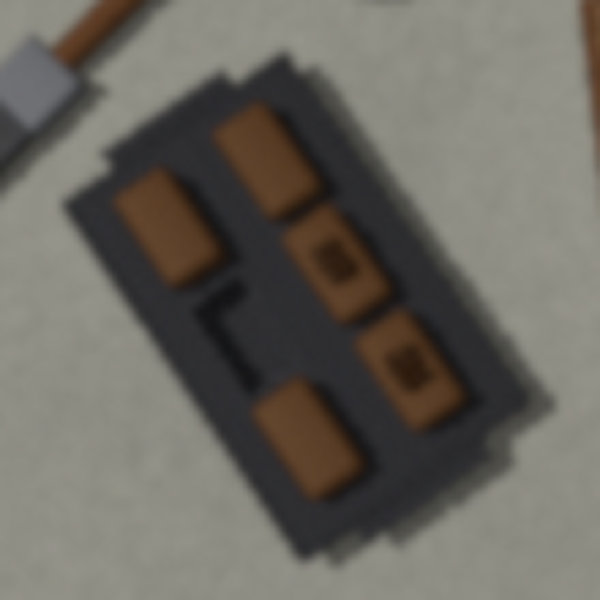

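The crop confirms three plain loaves (crop 165,225; 268,160; 308,437), two walnut loaves (335,262; 410,370) and an empty middle cavity. I'll cross-check against the tin itself and plan the first pick.

```bash
cat > p.py <<'E'
from h import *
def plan(gx,gy,yaw,gz,off=0):
    o=env.get_obs();p=np.array(o['tool_pos']);R=Ro.from_euler('xyz',o['tool_rot'],degrees=True)
    d=R.inv().apply(np.array([gx,gy,gz+.1635])-p)
    T=Ro.from_euler('xyz',[180,0,yaw],degrees=True)
    rv=(R.inv()*T).as_rotvec()
    print('t',round(o['time_s'],2),'tcp',np.round(p,4),np.round(o['tool_rot'],2),'q7',round(o['qpos'][6]),'w',round(o['grip_width'],4),'F',np.round(o['force'],1))
    print(' TRANSLATE(tool, before turn)',np.round(d,4),' then TURN rv',np.round(rv,4))
    return d,rv
E
python3 - <<'E'
from m import *; from p import *
c=pickle.load(open('top.pkl','rb'));im=c['image'];hsv=cv2.cvtColor(im,cv2.COLOR_BGR2HSV)
m=((hsv[...,2]<62)|((hsv[...,0]<25)&(hsv[...,1]>100))).astype(np.uint8);m[:155]=0;m[265:]=0;m[:,:138]=0;m[:,240:]=0
m=cv2.morphologyEx(m,cv2.MORPH_OPEN,np.ones((5,5)))
print(rect(c,m,.024,500))
brown=(hsv[...,0]<25)&(hsv[...,1]>75)
print('base',[r for r in rect(c,brown,.006) if 235<r[0][0]<300][0])
plan(.3975,.3055,216.7,.14)
E
```

```text
[([182.0, 209.0], [469.0, 317.5], [254, 143], 37.1)]
base ([265.0, 186.0], [552.2, 85.6], [209, 150], 8.9)
t 0.15 tcp [0.1739 0.6262 0.4039] [-1.7992e+02  1.0000e-02  1.6449e+02] q7 -3 w 0.0871 F [-0.1 -0.9 -0.6]
 TRANSLATE(tool, before turn) [-0.3012 -0.249   0.1008]  then TURN rv [-1.400e-03 -5.000e-04 -9.113e-01]
```

Emit:
{"method": "send_rows", "body": {"xyz": [[-0.03,-0.025,0.01],[-0.03,-0.025,0.01],[-0.03,-0.025,0.01],[-0.03,-0.025,0.01],[-0.03,-0.025,0.01],[-0.03,-0.025,0.01],[-0.03,-0.025,0.01],[-0.03,-0.025,0.01],[-0.03,-0.025,0.01],[-0.03,-0.025,0.01],[0,0,0],[0,0,0],[0,0,0],[0,0,0],[0,0,0],[0,0,0],[0,0,0],[0,0,0],[0,0,0]], "rotation": [[0,0,0],[0,0,0],[0,0,0],[0,0,0],[0,0,0],[0,0,0],[0,0,0],[0,0,0],[0,0,0],[0,0,0],[0,0,-0.13],[0,0,-0.13],[0,0,-0.13],[0,0,-0.13],[0,0,-0.13],[0,0,-0.13],[0,0,-0.13],[0,0,0],[0,0,0]], "jaw": [0.6,0.6,0.6,0.6,0.6,0.6,0.6,0.6,0.6,0.6,0.6,0.6,0.6,0.6,0.6,0.6,0.6,0.6,0.6], "newtons": 15}}

```text
time_s: 2.05
tool_pos: [0.396, 0.3051, 0.3046]
tool_rot: [180.0, -0.0, -143.6]
force: [0.1, -0.7, 0.2]
grip_width: 0.0518
grasp_force: 0.0
```

Run:
```python
from m import *; from p import *
c=cam('wrist');cv2.imwrite('pics/w1.png',c['image'])
hsv=cv2.cvtColor(c['image'],cv2.COLOR_BGR2HSV)
print(*rect(c,(hsv[...,0]<25)&(hsv[...,1]>75),.043,150),sep='\n')
plan(.3975,.3055,216.7,.045)
```

```text
([320.0, 309.0], [427.1, 410.0], [317, 39], -53.5)
([369.0, 261.0], [382.8, 414.7], [53, 18], 42.8)
([134.0, 261.0], [497.0, 260.4], [53, 17], 28.7)
([253.0, 196.0], [394.1, 305.0], [61, 33], 37.5)
([175.0, 194.0], [429.6, 256.2], [60, 35], 36.6)
([24.0, 158.0], [478.6, 160.0], [133, 53], 25.2)
([364.0, 50.0], [263.2, 303.7], [61, 34], -56.0)
t 2.1 tcp [0.396  0.3051 0.3047] [-1.8000e+02 -1.0000e-02 -1.4353e+02] q7 86 w 0.0519 F [-0.3 -0.3  0.5]
 TRANSLATE(tool, before turn) [-0.0014 -0.0006  0.0962]  then TURN rv [-0.     -0.0001 -0.004 ]
```

View pics/w1.png

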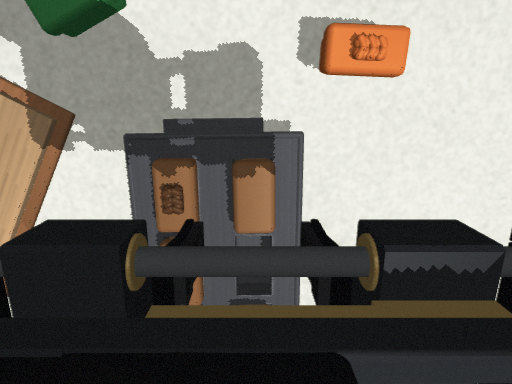

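The sharp wrist picture shows the plain loaf at (253,196) centred between the fingers, with a walnut loaf at (175,194) and the orange look-alike at (365,50), which I leave alone. Going down.

Emit:
{"method": "send_rows", "body": {"xyz": [[0,0,0.02],[0,0,0.02],[0,0,0.02],[0,0,0.015],[0,0,0.01],[0,0,0.01],[0,0,0],[0,0,0],[0,0,0],[0,0,0],[0,0,0],[0,0,-0.01],[0,0,-0.02],[0,0,-0.03],[0,0,-0.03],[0,0,0]], "rotation": [[0,0,0],[0,0,0],[0,0,0],[0,0,0],[0,0,0],[0,0,0],[0,0,0],[0,0,0],[0,0,0],[0,0,0],[0,0,0],[0,0,0],[0,0,0],[0,0,0],[0,0,0],[0,0,0]], "jaw": [0.6,0.6,0.6,0.6,0.6,0.6,0.6,0.25,0.25,0.25,0.25,0.25,0.25,0.25,0.25,0.25], "newtons": 15}}

```text
time_s: 3.7
tool_pos: [0.3975, 0.3061, 0.3047]
tool_rot: [179.9, 0.5, -143.4]
force: [0.1, 0.4, -1.0]
grip_width: 0.0341
grasp_force: 15.0
```

```bash
cat > b.py <<'E'
from p import *
B=np.array([.5522,.0856]);A=8.9
def onbase(x,y): 
    a=np.radians(A);return B+np.array([np.cos(a)*x-np.sin(a)*y,np.sin(a)*x+np.cos(a)*y])
E
python3 - <<'E'
from b import *
print(onbase(-.06,.036),onbase(-.06,-.036),onbase(.06,0))
plan(*onbase(-.06,-.036),188.9,.14)
E
```

```text
[0.48735283 0.11188393] [0.49849198 0.04075082] [0.61147759 0.09488262]
t 3.7 tcp [0.3975 0.3061 0.3047] [ 179.95    0.5  -143.39] q7 87 w 0.0341 F [ 0.1  0.4 -1. ]
 TRANSLATE(tool, before turn) [ 0.0772 -0.2733  0.0003]  then TURN rv [0.003  0.0083 0.4836]
```

Emit:
{"method": "send_rows", "body": {"xyz": [[0.007,-0.025,0],[0.007,-0.025,0],[0.007,-0.025,0],[0.007,-0.025,0],[0.007,-0.025,0],[0.007,-0.025,0],[0.007,-0.025,0],[0.007,-0.025,0],[0.007,-0.025,0],[0.007,-0.025,0],[0.007,-0.023,0],[0,0,0],[0,0,0],[0,0,0],[0,0,0],[0,0,0],[0,0,0]], "rotation": [[0,0,0],[0,0,0],[0,0,0],[0,0,0],[0,0,0],[0,0,0],[0,0,0],[0,0,0],[0,0,0],[0,0,0],[0,0,0],[0,0,0.12],[0,0,0.12],[0,0,0.12],[0.003,0.008,0.123],[0,0,0],[0,0,0]], "jaw": [0.25,0.25,0.25,0.25,0.25,0.25,0.25,0.25,0.25,0.25,0.25,0.25,0.25,0.25,0.25,0.25,0.25]}}

```text
time_s: 5.4
tool_pos: [0.4969, 0.0401, 0.2994]
tool_rot: [-179.8, -0.5, -170.9]
force: [0.4, -0.2, -1.3]
grip_width: 0.0336
grasp_force: 15.0
```

Run:
```python
from m import *; from b import *
c=cam('wrist');cv2.imwrite('pics/w2.png',c['image']);pickle.dump(c,open('w2.pkl','wb'))
plan(*onbase(-.06,-.036),188.9,.063)
for x,y in [(.0965,.0665),(.0965,-.0665),(-.0965,.0665),(-.0965,-.0665)]: print(x,y,np.round(proj(c,[*onbase(x,y),.014])))
```

```text
t 5.45 tcp [0.497  0.0401 0.2995] [-179.8    -0.47 -170.9 ] q7 93 w 0.0337 F [ 0.3  0.4 -0.7]
 TRANSLATE(tool, before turn) [-0.0022  0.0006  0.073 ]  then TURN rv [-0.0034 -0.0081  0.0034]
0.0965 0.0665 [358. 351.]
0.0965 -0.0665 [222. 350.]
-0.0965 0.0665 [378. 153.]
-0.0965 -0.0665 [217. 152.]
```

View pics/w2.png

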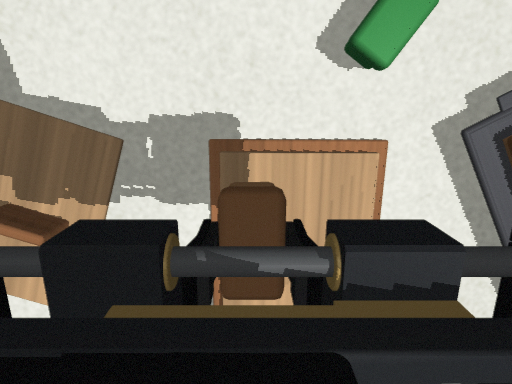

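Step corners show at (218,152) and (379,153); I predicted (217,152) and (378,153), so the base pose holds to within 1 mm. Lowering and releasing.

Emit:
{"method": "send_rows", "body": {"xyz": [[-0.002,0,0],[0,0,0.02],[0,0,0.02],[0,0,0.02],[0,0,0.01],[0,0,0.004],[0,0,0.0035],[0,0,0],[0,0,0],[0,0,0],[0,0,0],[0,0,0],[0,0,-0.02],[0,0,-0.03],[0,0,-0.03],[0,0,0]], "rotation": [[-0.003,-0.008,0.003],[0,0,0],[0,0,0],[0,0,0],[0,0,0],[0,0,0],[0,0,0],[0,0,0],[0,0,0],[0,0,0],[0,0,0],[0,0,0],[0,0,0],[0,0,0],[0,0,0],[0,0,0]], "jaw": [0.25,0.25,0.25,0.25,0.25,0.25,0.25,0.25,0.25,0.55,0.55,0.55,0.55,0.55,0.55,0.55]}}

```text
time_s: 7.05
tool_pos: [0.5009, 0.0404, 0.3065]
tool_rot: [180.0, 0.5, -171.2]
force: [0.1, -0.1, 0.7]
grip_width: 0.0477
grasp_force: 0.0
```

Run:
```python
from b import *
plan(.5030,.3845,216.9,.14)
```

```text
t 7.05 tcp [0.5009 0.0404 0.3065] [ 179.97    0.48 -171.22] q7 93 w 0.0477 F [ 0.1 -0.1  0.7]
 TRANSLATE(tool, before turn) [-0.0545  0.3397  0.0037]  then TURN rv [-0.0015  0.0084 -0.4909]
```

Emit:
{"method": "send_rows", "body": {"xyz": [[-0.0045,0.028,0],[-0.0045,0.028,0],[-0.0045,0.028,0],[-0.0045,0.028,0],[-0.0045,0.028,0],[-0.0045,0.028,0],[-0.0045,0.028,0],[-0.0045,0.028,0],[-0.0045,0.028,0],[-0.0045,0.028,0],[-0.0045,0.028,0],[-0.0045,0.031,0.003],[0,0,0],[0,0,0],[0,0,0],[0,0,0],[0,0,0],[0,0,0]], "rotation": [[0,0,0],[0,0,0],[0,0,0],[0,0,0],[0,0,0],[0,0,0],[0,0,0],[0,0,0],[0,0,0],[0,0,0],[0,0,0],[0,0,0],[0,0,-0.12],[0,0,-0.12],[0,0,-0.12],[0,0.003,-0.131],[0,0,0],[0,0,0]], "jaw": [0.6,0.6,0.6,0.6,0.6,0.6,0.6,0.6,0.6,0.6,0.6,0.6,0.6,0.6,0.6,0.6,0.6,0.6]}}

```text
time_s: 8.85
tool_pos: [0.5007, 0.3836, 0.2985]
tool_rot: [-180.0, -0.2, -143.3]
force: [0.0, -0.0, -0.2]
grip_width: 0.0522
grasp_force: 0.0
```

```bash
cat > look.py <<'E'
from m import *; from b import *
c=cam('wrist')
hsv=cv2.cvtColor(c['image'],cv2.COLOR_BGR2HSV)
print(*[r for r in rect(c,(hsv[...,0]<25)&(hsv[...,1]>75),.043,150) if 55<r[2][0]<70 and 28<r[2][1]<40],sep='\n')
E
python3 - <<'E'
from look import *
plan(.5040,.3855,216.9,.045)
E
```

```text
([252.0, 204.0], [502.8, 385.7], [60, 33], 36.7)
([173.0, 202.0], [538.5, 337.7], [60, 35], 37.2)
([488.0, 187.0], [382.0, 520.8], [58, 33], -78.8)
([169.0, 116.0], [485.5, 298.6], [59, 35], 37.3)
t 8.9 tcp [0.5007 0.3836 0.2987] [-179.98   -0.2  -143.25] q7 89 w 0.0521 F [ 0.8  0.2 -0.3]
 TRANSLATE(tool, before turn) [-0.0041 -0.0004  0.0901]  then TURN rv [-0.0003 -0.0036 -0.0026]
```

Emit:
{"method": "send_rows", "body": {"xyz": [[-0.003,0,0.02],[0,0,0.02],[0,0,0.02],[0,0,0.01],[0,0,0.01],[0,0,0.009],[0,0,0],[0,0,0],[0,0,0],[0,0,0],[0,0,0],[0,0,-0.01],[0,0,-0.02],[0,0,-0.03],[0,0,-0.03],[0,0,0],[0,0,0]], "rotation": [[0,-0.003,0],[0,0,0],[0,0,0],[0,0,0],[0,0,0],[0,0,0],[0,0,0],[0,0,0],[0,0,0],[0,0,0],[0,0,0],[0,0,0],[0,0,0],[0,0,0],[0,0,0],[0,0,0],[0,0,0]], "jaw": [0.6,0.6,0.6,0.6,0.6,0.6,0.6,0.25,0.25,0.25,0.25,0.25,0.25,0.25,0.25,0.25,0.25]}}

```text
time_s: 10.6
tool_pos: [0.5032, 0.3856, 0.3014]
tool_rot: [-180.0, 0.1, -143.1]
force: [0.9, 0.3, -0.9]
grip_width: 0.0341
grasp_force: 15.0
```

Run:
```python
from b import *
plan(*onbase(-.06,.036),188.9,.14)
```

```text
t 10.6 tcp [0.5032 0.3856 0.3014] [-1.7999e+02  1.2000e-01 -1.4309e+02] q7 89 w 0.0341 F [ 0.9  0.3 -0.9]
 TRANSLATE(tool, before turn) [ 0.1771 -0.2093 -0.0025]  then TURN rv [4.000e-04 2.000e-03 4.889e-01]
```

Emit:
{"method": "send_rows", "body": {"xyz": [[0.016,-0.019,0],[0.016,-0.019,0],[0.016,-0.019,0],[0.016,-0.019,0],[0.016,-0.019,0],[0.016,-0.019,0],[0.016,-0.019,0],[0.016,-0.019,0],[0.016,-0.019,0],[0.016,-0.019,0],[0.017,-0.019,0],[0,0,0],[0,0,0],[0,0,0],[0,0,0],[0,0,0],[0,0,0],[0,0,0]], "rotation": [[0,0,0],[0,0,0],[0,0,0],[0,0,0],[0,0,0],[0,0,0],[0,0,0],[0,0,0],[0,0,0],[0,0,0],[0,0,0],[0,0,0.12],[0,0,0.12],[0,0,0.12],[0,0.002,0.129],[0,0,0],[0,0,0],[0,0,0]], "jaw": [0.25,0.25,0.25,0.25,0.25,0.25,0.25,0.25,0.25,0.25,0.25,0.25,0.25,0.25,0.25,0.25,0.25,0.25]}}

```text
time_s: 12.4
tool_pos: [0.4869, 0.1121, 0.2997]
tool_rot: [-180.0, -0.2, -171.0]
force: [0.1, -0.6, -0.0]
grip_width: 0.034
grasp_force: 15.0
```

Run:
```python
from b import *
plan(*onbase(-.06,.036),188.9,.0585)
```

```text
t 12.4 tcp [0.4869 0.1121 0.2997] [-1.7996e+02 -1.6000e-01 -1.7098e+02] q7 85 w 0.034 F [ 0.1 -0.6 -0. ]
 TRANSLATE(tool, before turn) [-0.0006 -0.0002  0.0777]  then TURN rv [-0.0006 -0.0027  0.0021]
```

Emit:
{"method": "send_rows", "body": {"xyz": [[0,0,0.01],[0,0,0.02],[0,0,0.02],[0,0,0.015],[0,0,0.006],[0,0,0.004],[0,0,0.0025],[0,0,0],[0,0,0],[0,0,0],[0,0,0],[0,0,0],[0,0,-0.02],[0,0,-0.03],[0,0,-0.03],[0,0,0]], "rotation": [[0,-0.003,0.002],[0,0,0],[0,0,0],[0,0,0],[0,0,0],[0,0,0],[0,0,0],[0,0,0],[0,0,0],[0,0,0],[0,0,0],[0,0,0],[0,0,0],[0,0,0],[0,0,0],[0,0,0]], "jaw": [0.25,0.25,0.25,0.25,0.25,0.25,0.25,0.25,0.25,0.55,0.55,0.55,0.55,0.55,0.55,0.55]}}

```text
time_s: 14.0
tool_pos: [0.4888, 0.1124, 0.307]
tool_rot: [179.9, 0.5, -171.2]
force: [-0.3, 0.6, 0.2]
grip_width: 0.048
grasp_force: 0.0
```

Run:
```python
from b import *
plan(.5385,.3375,216.9,.14)
```

```text
t 14.0 tcp [0.4888 0.1124 0.307 ] [ 179.91    0.53 -171.23] q7 84 w 0.048 F [-0.3  0.6  0.2]
 TRANSLATE(tool, before turn) [-0.0834  0.2149  0.0046]  then TURN rv [-0.0008  0.0094 -0.4909]
```

Emit:
{"method": "send_rows", "body": {"xyz": [[-0.0085,0.0215,0],[-0.0085,0.0215,0],[-0.0085,0.0215,0],[-0.0085,0.0215,0],[-0.0085,0.0215,0],[-0.0085,0.0215,0],[-0.0085,0.0215,0],[-0.0085,0.0215,0],[-0.0085,0.0215,0],[-0.0085,0.0215,0],[0,0,0],[0,0,0],[0,0,0],[0,0,0],[0,0,0],[0,0,0],[0,0,0]], "rotation": [[0,0,0],[0,0,0],[0,0,0],[0,0,0],[0,0,0],[0,0,0],[0,0,0],[0,0,0],[0,0,0],[0,0,0],[0,0,-0.12],[0,0,-0.12],[0,0,-0.12],[0,0,-0.131],[0,0,0],[0,0,0],[0,0,0]], "jaw": [0.6,0.6,0.6,0.6,0.6,0.6,0.6,0.6,0.6,0.6,0.6,0.6,0.6,0.6,0.6,0.6,0.6]}}

```text
time_s: 15.7
tool_pos: [0.5382, 0.3375, 0.3023]
tool_rot: [-179.9, 0.0, -143.2]
force: [-1.0, 0.7, -0.4]
grip_width: 0.0526
grasp_force: 0.0
```

Run:
```python
from look import *
plan(.5385,.3375,216.9,.0455)
```

```text
([249.0, 199.0], [540.0, 335.6], [59, 33], 37.6)
([250.0, 111.0], [487.0, 297.2], [58, 33], 37.3)
t 15.75 tcp [0.5382 0.3375 0.3024] [-1.7995e+02  3.0000e-02 -1.4319e+02] q7 94 w 0.0524 F [-0.7  0.3  0.2]
 TRANSLATE(tool, before turn) [-0.0002 -0.0001  0.0934]  then TURN rv [-0.0009  0.0006 -0.0015]
```

Emit:
{"method": "send_rows", "body": {"xyz": [[0,-0.0025,0.02],[0,0,0.02],[0,0,0.02],[0,0,0.015],[0,0,0.01],[0,0,0.0077],[0,0,0],[0,0,0],[0,0,0],[0,0,0],[0,0,0],[0,0,-0.01],[0,0,-0.02],[0,0,-0.03],[0,0,-0.03],[0,0,0],[0,0,0]], "rotation": [[0,0,0],[0,0,0],[0,0,0],[0,0,0],[0,0,0],[0,0,0],[0,0,0],[0,0,0],[0,0,0],[0,0,0],[0,0,0],[0,0,0],[0,0,0],[0,0,0],[0,0,0],[0,0,0],[0,0,0]], "jaw": [0.6,0.6,0.6,0.6,0.6,0.6,0.6,0.25,0.25,0.25,0.25,0.25,0.25,0.25,0.25,0.25,0.25]}}

```text
time_s: 17.45
tool_pos: [0.5399, 0.3356, 0.3012]
tool_rot: [-179.9, 0.2, -143.1]
force: [-0.2, -0.1, -1.4]
grip_width: 0.0337
grasp_force: 15.0
```

Run:
```python
from b import *
plan(*onbase(.06,0),188.9,.14)
```

```text
t 17.45 tcp [0.5399 0.3356 0.3012] [-1.7995e+02  1.6000e-01 -1.4309e+02] q7 95 w 0.0337 F [-0.2 -0.1 -1.4]
 TRANSLATE(tool, before turn) [ 0.0873 -0.2354 -0.0023]  then TURN rv [-2.000e-04  2.900e-03  4.889e-01]
```

Emit:
{"method": "send_rows", "body": {"xyz": [[0.008,-0.0214,0],[0.008,-0.0214,0],[0.008,-0.0214,0],[0.008,-0.0214,0],[0.008,-0.0214,0],[0.008,-0.0214,0],[0.008,-0.0214,0],[0.008,-0.0214,0],[0.008,-0.0214,0],[0.008,-0.0214,0],[0.0075,-0.0214,0],[0,0,0],[0,0,0],[0,0,0],[0,0,0],[0,0,0],[0,0,0],[0,0,0]], "rotation": [[0,0,0],[0,0,0],[0,0,0],[0,0,0],[0,0,0],[0,0,0],[0,0,0],[0,0,0],[0,0,0],[0,0,0],[0,0,0],[0,0,0.12],[0,0,0.12],[0,0,0.12],[0,0,0.129],[0,0,0],[0,0,0],[0,0,0]], "jaw": [0.25,0.25,0.25,0.25,0.25,0.25,0.25,0.25,0.25,0.25,0.25,0.25,0.25,0.25,0.25,0.25,0.25,0.25]}}

```text
time_s: 19.25
tool_pos: [0.6109, 0.0948, 0.2995]
tool_rot: [-180.0, 0.0, -171.0]
force: [0.6, 0.4, -0.8]
grip_width: 0.0337
grasp_force: 15.0
```

Run:
```python
from b import *
plan(*onbase(.06,0),188.9,.0585)
```

```text
t 19.25 tcp [0.6109 0.0948 0.2995] [-179.97    0.   -170.98] q7 93 w 0.0337 F [ 0.6  0.4 -0.8]
 TRANSLATE(tool, before turn) [-0.0005  0.      0.0775]  then TURN rv [-0.0005  0.      0.0021]
```

Emit:
{"method": "send_rows", "body": {"xyz": [[0,0,0.01],[0,0,0.02],[0,0,0.02],[0,0,0.015],[0,0,0.006],[0,0,0.004],[0,0,0.0025],[0,0,0],[0,0,0],[0,0,0],[0,0,0],[0,0,0],[0,0,-0.02],[0,0,-0.03],[0,0,-0.03],[0,0,-0.03],[0,0,-0.03],[0,0,0],[0,0,0]], "rotation": [[0,0,0.002],[0,0,0],[0,0,0],[0,0,0],[0,0,0],[0,0,0],[0,0,0],[0,0,0],[0,0,0],[0,0,0],[0,0,0],[0,0,0],[0,0,0],[0,0,0],[0,0,0],[0,0,0],[0,0,0],[0,0,0],[0,0,0]], "jaw": [0.25,0.25,0.25,0.25,0.25,0.25,0.25,0.25,0.25,0.55,0.55,0.55,0.55,0.55,0.55,0.55,0.55,0.55,0.55]}}

```text
time_s: 21.15
tool_pos: [0.6112, 0.0947, 0.3635]
tool_rot: [-180.0, 0.2, -171.2]
force: [-0.8, -0.7, -1.1]
grip_width: 0.0475
grasp_force: 0.0
```

Run:
```python
from m import *; from p import *
c=cam('top');im=c['image'];pickle.dump(c,open('top2.pkl','wb'));hsv=cv2.cvtColor(im,cv2.COLOR_BGR2HSV)
cv2.imwrite('pics/top2.png',cv2.resize(im,(800,600)))
brown=(hsv[...,0]<25)&(hsv[...,1]>75)
print('tb',*[r for r in rect(c,brown,.005) if 290<r[0][0]<390],sep='\n')
g=brown&(hsv[...,2]<80)
print('grip',*[r for r in rect(c,g,.045,10) if 290<r[0][0]<390],sep='\n')
print('handle',*[r for r in rect(c,brown,.154) if 400<r[0][0]<500],sep='\n')
plan(.5512,-.1471,80.6,.2)
```

```text
tb
([344.0, 188.0], [551.2, -146.8], [176, 108], -9.4)
grip
([350.0, 183.0], [548.6, -144.3], [147, 95], -8.9)
([329.0, 169.0], [593.3, -96.4], [70, 6], -11.0)
handle
([442.0, 205.0], [477.4, -362.4], [91, 19], 63.2)
([442.0, 82.0], [818.5, -383.6], [296, 179], 81.4)
t 21.2 tcp [0.6109 0.0948 0.3622] [-1.7998e+02  4.0000e-02 -1.7122e+02] q7 92 w 0.0478 F [ 0.4  0.3 -0.5]
 TRANSLATE(tool, before turn) [ 0.0959 -0.23   -0.0013]  then TURN rv [5.0000e-04 7.0000e-04 1.8882e+00]
```

View pics/top2.png

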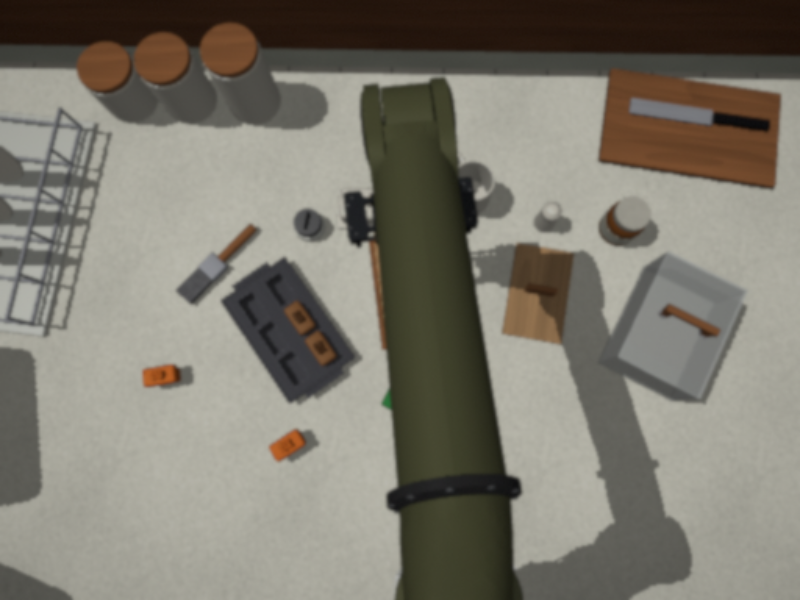

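The tin now holds only the two walnut loaves and the tier board hasn't moved. Going above its grip.

Emit:
{"method": "send_rows", "body": {"xyz": [[0.012,-0.03,0],[0.018,-0.042,0],[0.018,-0.043,0],[0.018,-0.043,0],[0.018,-0.042,0],[0.012,-0.03,0],[0,0,0],[0,0,0],[0,0,0],[0,0,0],[0,0,0],[0,0,0],[0,0,0],[0,0,0],[0,0,0],[0,0,0],[0,0,0],[0,0,0],[0,0,0],[0,0,0]], "rotation": [[0,0,0],[0,0,0],[0,0,0],[0,0,0],[0,0,0],[0,0,0],[0,0,0.145],[0,0,0.145],[0,0,0.145],[0,0,0.145],[0,0,0.145],[0,0,0.145],[0,0,0.145],[0,0,0.145],[0,0,0.145],[0,0,0.145],[0,0,0.145],[0,0,0.145],[0,0,0.148],[0,0,0]], "jaw": [0.5,0.5,0.5,0.5,0.5,0.5,0.5,0.5,0.5,0.5,0.5,0.5,0.5,0.5,0.5,0.5,0.5,0.5,0.5,0.5]}}

```text
time_s: 23.2
tool_pos: [0.5509, -0.1469, 0.3611]
tool_rot: [-179.9, 0.0, 80.6]
force: [1.0, 0.3, 0.8]
grip_width: 0.0435
grasp_force: 0.0
```

Run:
```python
from m import *; from p import *
c=cam('wrist');pickle.dump(c,open('w3.pkl','wb'))
cv2.imwrite('pics/w3.png',c['image'])
plan(.5512,-.1470,80.6,.035)
a=np.radians(-9.4)
for x,y,z in [(.09,.056,.005),(.09,-.056,.005),(-.09,.056,.005),(-.09,-.056,.005),(0,.028,.045),(0,-.028,.045)]:
    X=[.5512+np.cos(a)*x-np.sin(a)*y,-.147+np.sin(a)*x+np.cos(a)*y,z];print(x,y,np.round(proj(c,X)))
```

```text
t 23.25 tcp [ 0.551  -0.1469  0.3613] [-1.7994e+02  3.0000e-02  8.0790e+01] q7 10 w 0.044 F [ 0.3 -0.9  0.5]
 TRANSLATE(tool, before turn) [0.     0.0004 0.1628]  then TURN rv [-0.0011  0.0005  0.0033]
0.09 0.056 [341. 119.]
0.09 -0.056 [334. 222.]
-0.09 0.056 [165. 119.]
-0.09 -0.056 [172. 222.]
0 0.028 [253. 152.]
0 -0.028 [253. 209.]
```

View pics/w3.png

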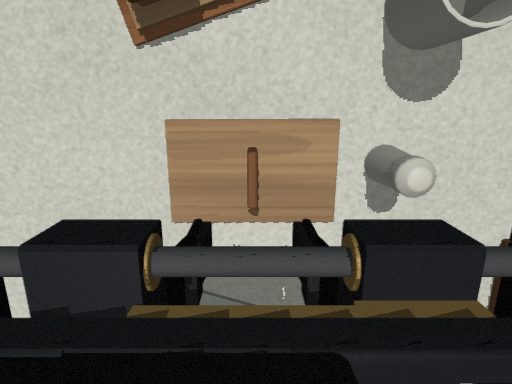

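Board corners (165,119), (340,119), (334,221) and (172,221) and the grip at (253,149)–(253,213) match the prediction. The shaker is about 130 mm aside, clear of the gripper body.

Emit:
{"method": "send_rows", "body": {"xyz": [[0,0,0.02],[0,0,0.03],[0,0,0.03],[0,0,0.03],[0,0,0.025],[0,0,0.015],[0,0,0.01],[0,0,0],[0,0,0],[0,0,0],[0,0,0],[0,0,0],[0,0,0],[0,0,-0.005],[0,0,-0.01],[0,0,-0.025],[0,0,-0.03],[0,0,-0.03],[0,0,-0.02],[0,0,0]], "rotation": [[0,0,0.003],[0,0,0],[0,0,0],[0,0,0],[0,0,0],[0,0,0],[0,0,0],[0,0,0],[0,0,0],[0,0,0],[0,0,0],[0,0,0],[0,0,0],[0,0,0],[0,0,0],[0,0,0],[0,0,0],[0,0,0],[0,0,0],[0,0,0]], "jaw": [0.5,0.5,0.5,0.5,0.5,0.5,0.5,0.5,0,0,0,0,0,0,0,0,0,0,0,0], "newtons": 35}}

```text
time_s: 25.25
tool_pos: [0.5524, -0.1479, 0.3264]
tool_rot: [179.5, -0.0, 80.4]
force: [0.8, -0.5, -1.6]
grip_width: 0.0097
grasp_force: 35.0
```

Run:
```python
from b import *
plan(*onbase(0,0),98.9,.158)
```

```text
t 25.25 tcp [ 0.5524 -0.1479  0.3264] [ 1.7954e+02 -5.0000e-02  8.0420e+01] q7 10 w 0.0097 F [ 0.8 -0.5 -1.6]
 TRANSLATE(tool, before turn) [ 0.2302 -0.0391  0.0047]  then TURN rv [ 0.0081  0.0005 -0.3225]
```

Emit:
{"method": "send_rows", "body": {"xyz": [[0.012,-0.002,0],[0.02,-0.0035,0],[0.022,-0.0035,0],[0.022,-0.0035,0],[0.022,-0.0035,0],[0.022,-0.0035,0],[0.022,-0.0035,0],[0.022,-0.0035,0],[0.022,-0.0035,0],[0.02,-0.0035,0],[0.014,-0.0035,0],[0.009,-0.001,0],[0,0,0],[0,0,0],[0,0,0],[0,0,0],[0,0,0],[0,0,0],[0,0,0]], "rotation": [[0,0,0],[0,0,0],[0,0,0],[0,0,0],[0,0,0],[0,0,0],[0,0,0],[0,0,0],[0,0,0],[0,0,0],[0,0,0],[0,0,0],[0,0,-0.07],[0,0,-0.09],[0,0,-0.09],[0,0,-0.07],[0,0,0],[0,0,0],[0,0,0]], "jaw": [0,0,0,0,0,0,0,0,0,0,0,0,0,0,0,0,0,0,0]}}

```text
time_s: 27.15
tool_pos: [0.5519, 0.0847, 0.3223]
tool_rot: [180.0, 0.0, 98.7]
force: [-0.1, -0.0, -1.7]
grip_width: 0.0096
grasp_force: 35.0
```

Run:
```python
from m import *;from b import *
plan(*onbase(0,0),98.9,.092)
c=cam('wrist');cv2.imwrite('pics/w4.png',c['image'])
```

```text
t 27.15 tcp [0.5519 0.0847 0.3223] [1.7995e+02 3.0000e-02 9.8670e+01] q7 2 w 0.0096 F [-0.1 -0.  -1.7]
 TRANSLATE(tool, before turn) [0.0008 0.0003 0.0668]  then TURN rv [ 0.0008  0.0005 -0.004 ]
```

View pics/w4.png

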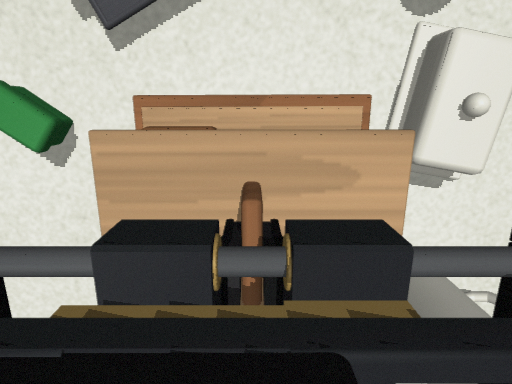

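The board hangs level and square to the base (front edges at rows 130 and 95, both horizontal). Lowering.

Emit:
{"method": "send_rows", "body": {"xyz": [[0.001,0,0.01],[0,0,0.015],[0,0,0.015],[0,0,0.01],[0,0,0.007],[0,0,0.005],[0,0,0.003],[0,0,0],[0,0,0]], "rotation": [[0,0,-0.004],[0,0,0],[0,0,0],[0,0,0],[0,0,0],[0,0,0],[0,0,0],[0,0,0],[0,0,0]], "jaw": [0,0,0,0,0,0,0,0,0]}}

```text
time_s: 28.1
tool_pos: [0.5521, 0.0859, 0.258]
tool_rot: [179.9, 0.0, 99.0]
force: [-0.8, -0.4, -2.1]
grip_width: 0.01
grasp_force: 35.0
```

Emit:
{"method": "send_rows", "body": {"xyz": [[0,0,0.001],[0,0,0],[0,0,0],[0,0,0]], "rotation": [[0,0,0],[0,0,0],[0,0,0],[0,0,0]], "jaw": [0,0,0,0]}}

```text
time_s: 28.5
tool_pos: [0.5522, 0.086, 0.2571]
tool_rot: [179.9, 0.0, 99.0]
force: [-0.1, 0.7, 1.9]
grip_width: 0.01
grasp_force: 35.0
```

Emit:
{"method": "send_rows", "body": {"xyz": [[0,0,0.0004],[0,0,0],[0,0,0],[0,0,0],[0,0,0],[0,0,0],[0,0,-0.015],[0,0,-0.025],[0,0,-0.03],[0,0,-0.02],[0,0,0],[0,0,0]], "rotation": [[0,0,0],[0,0,0],[0,0,0],[0,0,0],[0,0,0],[0,0,0],[0,0,0],[0,0,0],[0,0,0],[0,0,0],[0,0,0],[0,0,0]], "jaw": [0,0,0.35,0.35,0.35,0.35,0.35,0.35,0.35,0.35,0.35,0.35]}}

```text
time_s: 29.7
tool_pos: [0.5518, 0.0859, 0.3468]
tool_rot: [179.9, -0.0, 99.0]
force: [-0.2, 1.5, -0.9]
grip_width: 0.0304
grasp_force: 0.0
```

Run:
```python
from b import *
c=cam('wrist');cv2.imwrite('pics/w5.png',c['image'])
plan(.4865,.2975,216.9,.14)
for x in(-.09,.09):
  print(np.round(proj(c,[*onbase(x,.056),.059])))
```

```text
t 29.75 tcp [0.5515 0.0859 0.3458] [1.7997e+02 2.0000e-02 9.9000e+01] q7 2 w 0.0306 F [-0.7  1.4 -0.5]
 TRANSLATE(tool, before turn) [ 0.2191 -0.0311  0.0422]  then TURN rv [ 0.0000e+00  7.0000e-04 -2.0578e+00]
[142. 123.]
[362. 123.]
```

View pics/w5.png

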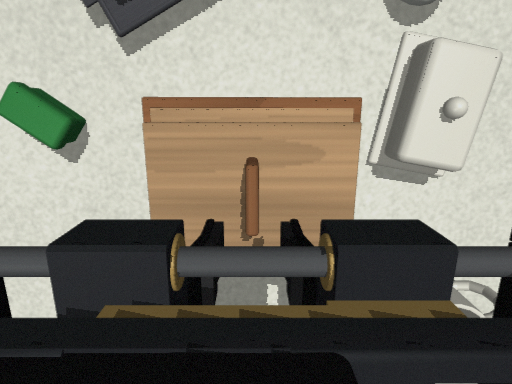

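Board rests exactly where planned: far corners at (143,123) and (361,123), predicted (142,123) and (362,123). Walnut loaves next.

Emit:
{"method": "send_rows", "body": {"xyz": [[0.02,-0.003,0],[0.03,-0.004,0],[0.03,-0.004,0],[0.03,-0.004,0],[0.03,-0.004,0.01],[0.03,-0.004,0.01],[0.03,-0.004,0.01],[0.019,-0.004,0.012],[0,0,0],[0,0,0],[0,0,0],[0,0,0],[0,0,0],[0,0,0],[0,0,0],[0,0,0],[0,0,0],[0,0,0]], "rotation": [[0,0,0],[0,0,0],[0,0,0],[0,0,0],[0,0,0],[0,0,0],[0,0,0],[0,0,0],[0,0,0.135],[0,0,0.135],[0,0,0.135],[0,0,0.135],[0,0,0.135],[0,0,0.135],[0,0,0.135],[0,0,0.139],[0,0,0],[0,0,0]], "jaw": [0.6,0.6,0.6,0.6,0.6,0.6,0.6,0.6,0.6,0.6,0.6,0.6,0.6,0.6,0.6,0.6,0.6,0.6], "newtons": 15}}

```text
time_s: 31.55
tool_pos: [0.4866, 0.2973, 0.303]
tool_rot: [179.9, 0.1, 37.1]
force: [-0.1, 0.5, -0.3]
grip_width: 0.0524
grasp_force: 0.0
```

Run:
```python
from look import *
plan(.4865,.2975,36.9,.0455)
```

```text
([251.0, 193.0], [488.6, 298.5], [59, 33], 37.1)
t 31.6 tcp [0.4867 0.2973 0.3033] [1.7994e+02 3.0000e-02 3.7060e+01] q7 -82 w 0.0521 F [-0.3  0.2 -1.3]
 TRANSLATE(tool, before turn) [ 0.     -0.0004  0.0943]  then TURN rv [0.001  0.0006 0.0027]
```

Emit:
{"method": "send_rows", "body": {"xyz": [[0.001,0,0.02],[0,0,0.02],[0,0,0.02],[0,0,0.015],[0,0,0.01],[0,0,0.0086],[0,0,0],[0,0,0],[0,0,0],[0,0,0],[0,0,0],[0,0,-0.01],[0,0,-0.02],[0,0,-0.03],[0,0,-0.03],[0,0,-0.03],[0,0,-0.03],[0,0,0],[0,0,0]], "rotation": [[0,0,0],[0,0,0],[0,0,0],[0,0,0],[0,0,0],[0,0,0],[0,0,0],[0,0,0],[0,0,0],[0,0,0],[0,0,0],[0,0,0],[0,0,0],[0,0,0],[0,0,0],[0,0,0],[0,0,0],[0,0,0],[0,0,0]], "jaw": [0.6,0.6,0.6,0.6,0.6,0.6,0.6,0.25,0.25,0.25,0.25,0.25,0.25,0.25,0.25,0.25,0.25,0.25,0.25]}}

```text
time_s: 33.5
tool_pos: [0.4877, 0.2979, 0.3614]
tool_rot: [180.0, -0.1, 36.9]
force: [-0.9, 0.8, -1.4]
grip_width: 0.0337
grasp_force: 15.0
```

Run:
```python
from b import *
plan(*onbase(.05,0),8.9,.196)
```

```text
t 33.5 tcp [0.4877 0.2979 0.3614] [ 1.7997e+02 -1.4000e-01  3.6890e+01] q7 -83 w 0.0337 F [-0.9  0.8 -1.4]
 TRANSLATE(tool, before turn) [-0.0317  0.232   0.0019]  then TURN rv [-1.000e-04 -2.600e-03  4.885e-01]
```

Emit:
{"method": "send_rows", "body": {"xyz": [[-0.0029,0.0211,0],[-0.0029,0.0211,0],[-0.0029,0.0211,0],[-0.0029,0.0211,0],[-0.0029,0.0211,0],[-0.0029,0.0211,0],[-0.0029,0.0211,0],[-0.0029,0.0211,0],[-0.0029,0.0211,0],[-0.0029,0.0211,0],[-0.0029,0.0211,0],[0,0,0],[0,0,0],[0,0,0],[0,0,0],[0,0,0],[0,0,0],[0,0,0]], "rotation": [[0,0,0],[0,0,0],[0,0,0],[0,0,0],[0,0,0],[0,0,0],[0,0,0],[0,0,0],[0,0,0],[0,0,0],[0,0,0],[0,0,0.12],[0,0,0.12],[0,0,0.12],[0,0,0.1285],[0,0,0],[0,0,0],[0,0,0]], "jaw": [0.25,0.25,0.25,0.25,0.25,0.25,0.25,0.25,0.25,0.25,0.25,0.25,0.25,0.25,0.25,0.25,0.25,0.25]}}

```text
time_s: 35.3
tool_pos: [0.6013, 0.0933, 0.36]
tool_rot: [180.0, -0.0, 9.0]
force: [0.4, -0.0, -0.3]
grip_width: 0.0337
grasp_force: 15.0
```

Run:
```python
from b import *
plan(*onbase(.05,0),8.9,.1025)
```

```text
t 35.3 tcp [0.6013 0.0933 0.36  ] [179.97  -0.     9.02] q7 -83 w 0.0337 F [ 0.4 -0.  -0.3]
 TRANSLATE(tool, before turn) [ 0.0003 -0.0001  0.094 ]  then TURN rv [ 0.0006 -0.0001  0.0021]
```

Emit:
{"method": "send_rows", "body": {"xyz": [[0,0,0.01],[0,0,0.02],[0,0,0.02],[0,0,0.02],[0,0,0.01],[0,0,0.008],[0,0,0.004],[0,0,0],[0,0,0],[0,0,0.001],[0,0,0],[0,0,0]], "rotation": [[0,0,0.002],[0,0,0],[0,0,0],[0,0,0],[0,0,0],[0,0,0],[0,0,0],[0,0,0],[0,0,0],[0,0,0],[0,0,0],[0,0,0]], "jaw": [0.25,0.25,0.25,0.25,0.25,0.25,0.25,0.25,0.25,0.25,0.25,0.25]}}

```text
time_s: 36.5
tool_pos: [0.6017, 0.0932, 0.268]
tool_rot: [180.0, -0.1, 8.8]
force: [0.5, 0.2, -0.5]
grip_width: 0.0339
grasp_force: 15.0
```

Emit:
{"method": "send_rows", "body": {"xyz": [[0,0,0.0007],[0,0,0],[0,0,0],[0,0,0]], "rotation": [[0,0,0],[0,0,0],[0,0,0],[0,0,0]], "jaw": [0.25,0.25,0.25,0.25]}}

```text
time_s: 36.9
tool_pos: [0.6018, 0.0932, 0.2672]
tool_rot: [180.0, -0.1, 8.8]
force: [0.5, 0.6, 2.0]
grip_width: 0.0336
grasp_force: 15.0
```

Contact felt; releasing and going back for the second walnut loaf.

Emit:
{"method": "send_rows", "body": {"xyz": [[0,0,0],[0,0,0],[0,0,0],[0,0,0],[0,0,-0.02],[0,0,-0.03],[0,0,-0.03],[0,0,-0.02],[0,0,0],[0,0,0]], "rotation": [[0,0,0],[0,0,0],[0,0,0],[0,0,0],[0,0,0],[0,0,0],[0,0,0],[0,0,0],[0,0,0],[0,0,0]], "jaw": [0.55,0.55,0.55,0.55,0.55,0.55,0.55,0.55,0.55,0.55]}}

```text
time_s: 37.9
tool_pos: [0.6014, 0.0932, 0.3666]
tool_rot: [180.0, -0.1, 8.8]
force: [-1.0, -0.2, -0.8]
grip_width: 0.048
grasp_force: 0.0
```

Run:
```python
from b import *
plan(.4315,.2565,36.9,.140)
```

```text
t 37.9 tcp [0.6014 0.0932 0.3666] [ 1.7999e+02 -7.0000e-02  8.7900e+00] q7 -84 w 0.048 F [-1.  -0.2 -0.8]
 TRANSLATE(tool, before turn) [-0.143  -0.1873  0.0629]  then TURN rv [ 0.0005 -0.0012 -0.4906]
```

Emit:
{"method": "send_rows", "body": {"xyz": [[-0.013,-0.017,0],[-0.013,-0.017,0],[-0.013,-0.017,0],[-0.013,-0.017,0],[-0.013,-0.017,0],[-0.013,-0.017,0.008],[-0.013,-0.017,0.01],[-0.013,-0.017,0.01],[-0.013,-0.017,0.01],[-0.013,-0.017,0.012],[-0.013,-0.017,0.012],[0,0,0],[0,0,0],[0,0,0],[0,0,0],[0,0,0],[0,0,0],[0,0,0]], "rotation": [[0,0,0],[0,0,0],[0,0,0],[0,0,0],[0,0,0],[0,0,0],[0,0,0],[0,0,0],[0,0,0],[0,0,0],[0,0,0],[0,0,-0.12],[0,0,-0.12],[0,0,-0.12],[0,0,-0.131],[0,0,0],[0,0,0],[0,0,0]], "jaw": [0.6,0.6,0.6,0.6,0.6,0.6,0.6,0.6,0.6,0.6,0.6,0.6,0.6,0.6,0.6,0.6,0.6,0.6]}}

```text
time_s: 39.7
tool_pos: [0.4315, 0.256, 0.3041]
tool_rot: [179.9, 0.0, 36.8]
force: [-0.1, -0.7, 0.3]
grip_width: 0.0521
grasp_force: 0.0
```

Run:
```python
from look import *
plan(.4315,.2565,36.9,.0462)
```

```text
([252.0, 193.0], [433.7, 256.9], [60, 33], 36.3)
t 39.75 tcp [0.4316 0.2561 0.3042] [ 1.7994e+02 -1.0000e-02  3.6820e+01] q7 -85 w 0.0522 F [ 0.2  0.1 -0.8]
 TRANSLATE(tool, before turn) [ 0.0002 -0.0005  0.0945]  then TURN rv [ 0.001  -0.0001 -0.0014]
```

Emit:
{"method": "send_rows", "body": {"xyz": [[0.001,0,0.02],[0,0,0.02],[0,0,0.02],[0,0,0.015],[0,0,0.01],[0,0,0.0095],[0,0,0],[0,0,0],[0,0,0],[0,0,0],[0,0,0],[0,0,-0.01],[0,0,-0.02],[0,0,-0.03],[0,0,-0.03],[0,0,-0.03],[0,0,-0.03],[0,0,0],[0,0,0]], "rotation": [[0,0,0],[0,0,0],[0,0,0],[0,0,0],[0,0,0],[0,0,0],[0,0,0],[0,0,0],[0,0,0],[0,0,0],[0,0,0],[0,0,0],[0,0,0],[0,0,0],[0,0,0],[0,0,0],[0,0,0],[0,0,0],[0,0,0]], "jaw": [0.6,0.6,0.6,0.6,0.6,0.6,0.6,0.25,0.25,0.25,0.25,0.25,0.25,0.25,0.25,0.25,0.25,0.25,0.25]}}

```text
time_s: 41.65
tool_pos: [0.4325, 0.2566, 0.3611]
tool_rot: [180.0, -0.1, 36.9]
force: [-0.2, 0.2, -1.3]
grip_width: 0.0337
grasp_force: 15.0
```

Run:
```python
from b import *
plan(*onbase(-.05,0),8.9,.196)
```

```text
t 41.65 tcp [0.4325 0.2566 0.3611] [ 1.7998e+02 -1.4000e-01  3.6910e+01] q7 -86 w 0.0337 F [-0.2  0.2 -1.3]
 TRANSLATE(tool, before turn) [-0.0511  0.1852  0.0015]  then TURN rv [-2.000e-04 -2.500e-03  4.888e-01]
```

Emit:
{"method": "send_rows", "body": {"xyz": [[-0.005,0.0185,0],[-0.005,0.0185,0],[-0.005,0.0185,0],[-0.005,0.0185,0],[-0.005,0.0185,0],[-0.005,0.0185,0],[-0.005,0.0185,0],[-0.005,0.0185,0],[-0.005,0.0185,0],[-0.0055,0.0185,0],[0,0,0],[0,0,0],[0,0,0],[0,0,0],[0,0,0],[0,0,0],[0,0,0]], "rotation": [[0,0,0],[0,0,0],[0,0,0],[0,0,0],[0,0,0],[0,0,0],[0,0,0],[0,0,0],[0,0,0],[0,0,0],[0,0,0.12],[0,0,0.12],[0,0,0.12],[0,0,0.1285],[0,0,0],[0,0,0],[0,0,0]], "jaw": [0.25,0.25,0.25,0.25,0.25,0.25,0.25,0.25,0.25,0.25,0.25,0.25,0.25,0.25,0.25,0.25,0.25]}}

```text
time_s: 43.35
tool_pos: [0.503, 0.0785, 0.3598]
tool_rot: [180.0, -0.0, 9.0]
force: [-0.7, 0.5, -0.2]
grip_width: 0.034
grasp_force: 15.0
```

Run:
```python
from b import *
plan(*onbase(-.05,0),8.9,.1035)
```

```text
t 43.35 tcp [0.503  0.0785 0.3598] [ 1.7996e+02 -1.0000e-02  9.0500e+00] q7 -91 w 0.034 F [-0.7  0.5 -0.2]
 TRANSLATE(tool, before turn) [-0.0003  0.0006  0.0928]  then TURN rv [ 0.0007 -0.0002  0.0026]
```

Emit:
{"method": "send_rows", "body": {"xyz": [[0,0,0.01],[0,0,0.02],[0,0,0.02],[0,0,0.02],[0,0,0.01],[0,0,0.007],[0,0,0.004],[0,0,0.001],[0,0,0],[0,0,0],[0,0,0]], "rotation": [[0,0,0.002],[0,0,0],[0,0,0],[0,0,0],[0,0,0],[0,0,0],[0,0,0],[0,0,0],[0,0,0],[0,0,0],[0,0,0]], "jaw": [0.25,0.25,0.25,0.25,0.25,0.25,0.25,0.25,0.25,0.25,0.25]}}

```text
time_s: 44.45
tool_pos: [0.5035, 0.0786, 0.2688]
tool_rot: [-180.0, -0.1, 8.8]
force: [-0.5, 0.2, -0.3]
grip_width: 0.0339
grasp_force: 15.0
```

Emit:
{"method": "send_rows", "body": {"xyz": [[0,0,0.0007],[0,0,0],[0,0,0]], "rotation": [[0,0,0],[0,0,0],[0,0,0]], "jaw": [0.25,0.25,0.25]}}

```text
time_s: 44.75
tool_pos: [0.5033, 0.0785, 0.2676]
tool_rot: [180.0, -0.1, 8.8]
force: [-0.1, 0.4, -1.1]
grip_width: 0.0337
grasp_force: 15.0
```

Emit:
{"method": "send_rows", "body": {"xyz": [[0,0,0.0007],[0,0,0],[0,0,0]], "rotation": [[0,0,0],[0,0,0],[0,0,0]], "jaw": [0.25,0.25,0.25]}}

```text
time_s: 45.05
tool_pos: [0.5034, 0.0785, 0.267]
tool_rot: [180.0, -0.1, 8.8]
force: [0.4, 0.3, 0.5]
grip_width: 0.0339
grasp_force: 15.0
```

Emit:
{"method": "send_rows", "body": {"xyz": [[0,0,0.0003],[0,0,0],[0,0,0],[0,0,0],[0,0,0],[0,0,0],[0,0,-0.02],[0,0,-0.03],[0,0,-0.03],[0,0,-0.03],[0,0,-0.03],[0,0,0],[0,0,0]], "rotation": [[0,0,0],[0,0,0],[0,0,0],[0,0,0],[0,0,0],[0,0,0],[0,0,0],[0,0,0],[0,0,0],[0,0,0],[0,0,0],[0,0,0],[0,0,0]], "jaw": [0.25,0.25,0.55,0.55,0.55,0.55,0.55,0.55,0.55,0.55,0.55,0.55,0.55]}}

```text
time_s: 46.35
tool_pos: [0.5032, 0.0785, 0.4069]
tool_rot: [-180.0, -0.1, 8.8]
force: [0.4, 0.3, -0.8]
grip_width: 0.0479
grasp_force: 0.0
```

Run:
```python
from m import *; from p import *
c=cam('top');hsv=cv2.cvtColor(c['image'],cv2.COLOR_BGR2HSV)
brown=(hsv[...,0]<25)&(hsv[...,1]>75)
print('handle',*[r for r in rect(c,brown,.154) if 390<r[0][0]<500 and r[0][1]>100],sep='\n')
w=cam('wrist');s=cam('side')
s=cv2.resize(s['image'][150:250,170:330],(800,500),interpolation=cv2.INTER_CUBIC)
cv2.imwrite('pics/s5.png',s)
plan(.4780,-.3625,63.2,.29)
```

```text
handle
([442.0, 205.0], [477.4, -362.4], [91, 19], 63.2)
([396.0, 144.0], [636.6, -253.8], [60, 34], 44.6)
t 46.5 tcp [0.5027 0.0785 0.4052] [1.7994e+02 7.0000e-02 8.8100e+00] q7 -93 w 0.0476 F [ 1.2 -0.2 -0.3]
 TRANSLATE(tool, before turn) [-0.092   0.4321 -0.0477]  then TURN rv [ 3.000e-04  1.500e-03 -9.493e-01]
```

View pics/s5.png

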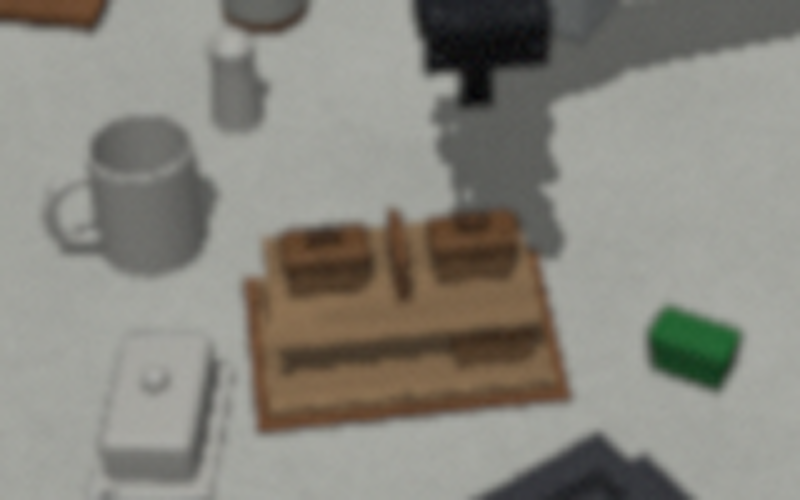

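Side crop: both walnut loaves stand upright on the level board at (325,260) and (473,245), with the grip between them at (398,255). Now the cover.

Emit:
{"method": "send_rows", "body": {"xyz": [[-0.005,0.022,0],[-0.008,0.036,0],[-0.008,0.038,0],[-0.008,0.038,0],[-0.008,0.038,0],[-0.008,0.038,0],[-0.008,0.038,0],[-0.008,0.038,0],[-0.008,0.038,0],[-0.008,0.038,0],[-0.008,0.036,0],[-0.007,0.034,0],[0,0,0],[0,0,0],[0,0,0],[0,0,0],[0,0,0],[0,0,0],[0,0,0],[0,0,0]], "rotation": [[0,0,0],[0,0,0],[0,0,0],[0,0,0],[0,0,0],[0,0,0],[0,0,0],[0,0,0],[0,0,0],[0,0,0],[0,0,0],[0,0,0],[0,0,-0.136],[0,0,-0.136],[0,0,-0.136],[0,0,-0.136],[0,0,-0.136],[0,0,-0.136],[0,0,-0.133],[0,0,0]], "jaw": [0.55,0.55,0.55,0.55,0.55,0.55,0.55,0.55,0.55,0.55,0.55,0.55,0.55,0.55,0.55,0.55,0.55,0.55,0.55,0.55]}}

```text
time_s: 48.5
tool_pos: [0.4782, -0.3623, 0.4054]
tool_rot: [-180.0, -0.0, 63.2]
force: [0.2, -0.1, -0.9]
grip_width: 0.0482
grasp_force: 0.0
```

Run:
```python
from m import *; from p import *
c=cam('wrist');cv2.imwrite('pics/w6.png',c['image']);pickle.dump(c,open('w6.pkl','wb'))
plan(.4780,-.3625,63.2,.148)
hsv=cv2.cvtColor(c['image'],cv2.COLOR_BGR2HSV)
print(*rect(c,(hsv[...,0]<25)&(hsv[...,1]>75),.154,150),sep='\n')
a=np.radians(-26.8)
for x,y,z in [(0,.046,.154),(0,-.046,.154),(.1035,.0735,0),(-.1035,.0735,0),(-.1035,.0735,.116),(.1035,.0735,.116)]:
    print(x,y,z,np.round(proj(c,[.478+np.cos(a)*x-np.sin(a)*y,-.3625+np.sin(a)*x+np.cos(a)*y,z])))
```

```text
t 48.55 tcp [ 0.4782 -0.3623  0.4056] [-1.7997e+02 -2.0000e-02  6.3020e+01] q7 18 w 0.048 F [-0.2 -1.   0.4]
 TRANSLATE(tool, before turn) [-0.0003 -0.0001  0.0941]  then TURN rv [-0.0006 -0.0004 -0.0032]
([320.0, 310.0], [486.6, -470.9], [307, 17], -26.4)
([361.0, 262.0], [530.9, -446.0], [51, 16], 69.2)
([143.0, 262.0], [378.5, -368.8], [51, 16], 57.4)
([257.0, 194.0], [482.6, -361.0], [80, 13], 63.0)
([401.0, 36.0], [617.1, -306.0], [50, 26], -66.4)
0 0.046 0.154 [252. 139.]
0 -0.046 0.154 [252. 257.]
0.1035 0.0735 0 [342. 102.]
-0.1035 0.0735 0 [162. 102.]
-0.1035 0.0735 0.116 [124. 100.]
0.1035 0.0735 0.116 [381. 100.]
```

View pics/w6.png

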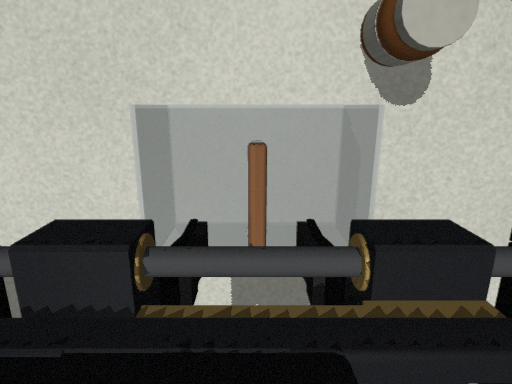

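The handle is at column 257, where I predicted 252. I shift about 3.5 mm along +y and 2 mm along −x of the tool, then go down and grip.

Emit:
{"method": "send_rows", "body": {"xyz": [[-0.002,0.0035,0.01],[0,0,0.02],[0,0,0.02],[0,0,0.02],[0,0,0.015],[0,0,0.009],[0,0,0],[0,0,0],[0,0,0],[0,0,0],[0,0,0],[0,0,0],[0,0,0]], "rotation": [[0,0,-0.001],[0,0,0],[0,0,0],[0,0,0],[0,0,0],[0,0,0],[0,0,0],[0,0,0],[0,0,0],[0,0,0],[0,0,0],[0,0,0],[0,0,0]], "jaw": [0.55,0.55,0.55,0.55,0.55,0.55,0.55,0.1,0,0,0,0,0], "newtons": 50}}

```text
time_s: 49.85
tool_pos: [0.4807, -0.3659, 0.313]
tool_rot: [179.9, -0.0, 63.2]
force: [-1.2, 1.2, 1.6]
grip_width: 0.0133
grasp_force: 50.0
```

Emit:
{"method": "send_rows", "body": {"xyz": [[0,0,-0.005],[0,0,-0.01],[0,0,-0.02],[0,0,-0.025],[0,0,-0.025],[0,0,-0.025],[0,0,-0.02],[0,0,-0.01],[0,0,0],[0,0,0]], "rotation": [[0,0,0],[0,0,0],[0,0,0],[0,0,0],[0,0,0],[0,0,0],[0,0,0],[0,0,0],[0,0,0],[0,0,0]], "jaw": [0,0,0,0,0,0,0,0,0,0]}}

```text
time_s: 50.85
tool_pos: [0.4804, -0.3656, 0.4518]
tool_rot: [-180.0, -0.0, 63.2]
force: [-0.2, 0.8, -3.4]
grip_width: 0.0132
grasp_force: 50.0
```

Run:
```python
from b import *
plan(*onbase(0,0),98.9,.288)
```

```text
t 50.85 tcp [ 0.4804 -0.3656  0.4518] [-1.7999e+02 -4.0000e-02  6.3240e+01] q7 18 w 0.0132 F [-0.2  0.8 -3.4]
 TRANSLATE(tool, before turn) [ 0.4352 -0.139   0.0006]  then TURN rv [ 1.000e-04 -6.000e-04 -6.223e-01]
```

Emit:
{"method": "send_rows", "body": {"xyz": [[0.01,-0.0032,0],[0.02,-0.0064,0],[0.028,-0.009,0],[0.028,-0.009,0],[0.028,-0.009,0],[0.028,-0.009,0],[0.028,-0.009,0],[0.028,-0.009,0],[0.028,-0.009,0],[0.028,-0.009,0],[0.028,-0.009,0],[0.028,-0.009,0],[0.028,-0.009,0],[0.028,-0.009,0],[0.028,-0.009,0],[0.021,-0.0065,0],[0.013,-0.004,0],[0.007,-0.002,0],[0,0,0],[0,0,0]], "rotation": [[0,0,0],[0,0,0],[0,0,0],[0,0,0],[0,0,0],[0,0,0],[0,0,0],[0,0,0],[0,0,0],[0,0,0],[0,0,0],[0,0,0],[0,0,0],[0,0,0],[0,0,0],[0,0,0],[0,0,0],[0,0,0],[0,0,0],[0,0,0]], "jaw": [0,0,0,0,0,0,0,0,0,0,0,0,0,0,0,0,0,0,0,0]}}

```text
time_s: 52.85
tool_pos: [0.5521, 0.0839, 0.4525]
tool_rot: [179.9, 0.0, 63.1]
force: [0.7, -0.5, -2.8]
grip_width: 0.0132
grasp_force: 50.0
```

Emit:
{"method": "send_rows", "body": {"xyz": [[0,0,0],[0,0,0],[0,0,0],[0,0,0],[0,0,0],[0,0,0],[0,0,0],[0,0,0],[0,0,0],[0,0,0]], "rotation": [[0,0,-0.05],[0,0,-0.09],[0,0,-0.12],[0,0,-0.12],[0,0,-0.11],[0,0,-0.08],[0,0,-0.052],[0,0,0],[0,0,0],[0,0,0]], "jaw": [0,0,0,0,0,0,0,0,0,0]}}

```text
time_s: 53.85
tool_pos: [0.5522, 0.0846, 0.4527]
tool_rot: [179.9, 0.0, 98.8]
force: [-0.5, -0.0, -3.3]
grip_width: 0.0133
grasp_force: 50.0
```

Run:
```python
from b import *
d,_=plan(*onbase(0,0),98.9,.1555)
o=env.get_obs();z=o['tool_pos'][2]-.313
c=cam('wrist');cv2.imwrite('pics/w7.png',c['image'])
a=np.radians(o['tool_rot'][2]-90);p=np.array(o['tool_pos'])
for x in(-.1035,.1035):
  for h in (0,.116):
    y=.0735;print('cover',x,h,np.round(proj(c,[p[0]+np.cos(a)*x-np.sin(a)*y,p[1]+np.sin(a)*x+np.cos(a)*y,z+h]),1))
for x in(-.1065,.1065): print('flange',x,np.round(proj(c,[*onbase(x,.0765),.006]),1))
```

```text
t 53.85 tcp [0.5522 0.0846 0.4527] [1.7993e+02 3.0000e-02 9.8770e+01] q7 0 w 0.0133 F [-0.5 -0.  -3.3]
 TRANSLATE(tool, before turn) [0.0011 0.     0.1337]  then TURN rv [ 0.0013  0.0004 -0.0022]
cover -0.1035 0 [133.7 100.3]
cover -0.1035 0.116 [56.2 96.6]
cover 0.1035 0 [369.9 100.3]
cover 0.1035 0.116 [448.4  96.6]
flange -0.1065 [168.  99.]
flange 0.1065 [335.   98.6]
```

View pics/w7.png

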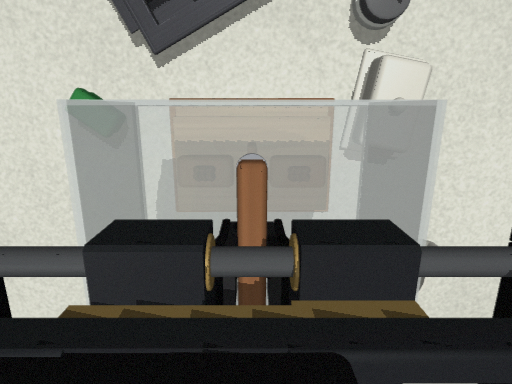

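Run:
```python
from b import *
im=cv2.imread('pics/w7.png').astype(int)
for u in (155,345,252): print(u,list(zip(range(92,110),im[92:110,u-1:u+2].mean(1).round().astype(int)[:,[0,2]].tolist())))
print([tuple(im[v,252]) for v in range(150,166)])
print('row130', [(u,int(im[130,u].mean())) for u in list(range(60,76))+list(range(132,146))+list(range(358,374))+list(range(430,446))])
c=cam('wrist');o=env.get_obs();p=np.array(o['tool_pos']);a=np.radians(o['tool_rot'][2]-90);z=p[2]-.313
for y,h in [(.046,.154),(.046,.142),(.036,.116)]:print(y,h,np.round(proj(c,[p[0]-np.sin(a)*y,p[1]+np.cos(a)*y,z+h]),1))
```

```text
155 [(92, [201, 212]), (93, [203, 215]), (94, [203, 215]), (95, [203, 216]), (96, [202, 214]), (97, [202, 215]), (98, [202, 215]), (99, [196, 202]), (100, [192, 192]), (101, [194, 192]), (102, [194, 191]), (103, [194, 191]), (104, [193, 191]), (105, [169, 167]), (106, [188, 190]), (107, [194, 196]), (108, [194, 195]), (109, [195, 196])]
345 [(92, [204, 216]), (93, [205, 216]), (94, [205, 217]), (95, [204, 217]), (96, [205, 216]), (97, [204, 216]), (98, [204, 216]), (99, [199, 206]), (100, [191, 190]), (101, [190, 190]), (102, [192, 190]), (103, [192, 191]), (104, [192, 190]), (105, [163, 161]), (106, [186, 187]), (107, [194, 196]), (108, [194, 196]), (109, [194, 195])]
252 [(92, [198, 211]), (93, [197, 209]), (94, [198, 211]), (95, [201, 212]), (96, [205, 217]), (97, [209, 220]), (98, [101, 142]), (99, [117, 151]), (100, [178, 182]), (101, [181, 184]), (102, [194, 192]), (103, [195, 194]), (104, [194, 193]), (105, [173, 171]), (106, [167, 181]), (107, [163, 183]), (108, [166, 189]), (109, [166, 189])]
[(np.int64(146), np.int64(153), np.int64(156)), (np.int64(142), np.int64(149), np.i
[... 768 characters left out ...]
96), (70, 175), (71, 154), (72, 150), (73, 151), (74, 148), (75, 149), (132, 149), (133, 148), (134, 144), (135, 141), (136, 143), (137, 153), (138, 156), (139, 158), (140, 191), (141, 198), (142, 195), (143, 196), (144, 194), (145, 195), (358, 161), (359, 162), (360, 163), (361, 167), (362, 176), (363, 172), (364, 163), (365, 161), (366, 151), (367, 149), (368, 147), (369, 151), (370, 148), (371, 148), (372, 148), (373, 149), (430, 146), (431, 148), (432, 148), (433, 173), (434, 185), (435, 189), (436, 188), (437, 189), (438, 190), (439, 193), (440, 192), (441, 195), (442, 194), (443, 197), (444, 201), (445, 202)]
0.046 0.154 [253.  159.6]
0.046 0.142 [252.9 155.5]
0.036 0.116 [252.6 166.4]
```

Cover is centred: handle end at row 159.3 (predicted 159.6), side edges symmetric about column 252, and flange 170–334 is also centred at 252. Lowering in steps.

Emit:
{"method": "send_rows", "body": {"xyz": [[0.001,0,0],[0,0,0.005],[0,0,0.01],[0,0,0.015],[0,0,0.015],[0,0,0.015],[0,0,0.015],[0,0,0.015],[0,0,0.015],[0,0,0.01],[0,0,0.005],[0,0,0],[0,0,0],[0,0,0]], "rotation": [[0.001,0,-0.002],[0,0,0],[0,0,0],[0,0,0],[0,0,0],[0,0,0],[0,0,0],[0,0,0],[0,0,0],[0,0,0],[0,0,0],[0,0,0],[0,0,0],[0,0,0]], "jaw": [0,0,0,0,0,0,0,0,0,0,0,0,0,0]}}

```text
time_s: 55.35
tool_pos: [0.5524, 0.0862, 0.3335]
tool_rot: [179.9, 0.0, 99.0]
force: [-0.8, -0.3, -3.0]
grip_width: 0.0133
grasp_force: 50.0
```

Run:
```python
from b import *
plan(*onbase(0,0),98.9,.1555)
```

```text
t 55.35 tcp [0.5524 0.0862 0.3335] [1.799e+02 1.000e-02 9.899e+01] q7 2 w 0.0133 F [-0.8 -0.3 -3. ]
 TRANSLATE(tool, before turn) [-0.0005 -0.0003  0.0145]  then TURN rv [0.0018 0.0001 0.0016]
```

Emit:
{"method": "send_rows", "body": {"xyz": [[0,0,0.003],[0,0,0.003],[0,0,0.003],[0,0,0.002],[0,0,0.001],[0,0,0.0005],[0,0,0],[0,0,0]], "rotation": [[0,0,0],[0,0,0],[0,0,0],[0,0,0],[0,0,0],[0,0,0],[0,0,0],[0,0,0]], "jaw": [0,0,0,0,0,0,0,0]}}

```text
time_s: 56.15
tool_pos: [0.5521, 0.0862, 0.3203]
tool_rot: [180.0, 0.0, 99.0]
force: [-0.5, -0.4, -4.0]
grip_width: 0.0134
grasp_force: 50.0
```

Emit:
{"method": "send_rows", "body": {"xyz": [[0,0,0.001],[0,0,0],[0,0,0]], "rotation": [[0,0,0],[0,0,0],[0,0,0]], "jaw": [0,0,0]}}

```text
time_s: 56.45
tool_pos: [0.5521, 0.0862, 0.3192]
tool_rot: [180.0, 0.0, 99.0]
force: [0.6, -0.3, -3.6]
grip_width: 0.0135
grasp_force: 50.0
```

Emit:
{"method": "send_rows", "body": {"xyz": [[0,0,0.0006],[0,0,0],[0,0,0]], "rotation": [[0,0,0],[0,0,0],[0,0,0]], "jaw": [0,0,0]}}

```text
time_s: 56.75
tool_pos: [0.5521, 0.0861, 0.3189]
tool_rot: [180.0, 0.0, 99.0]
force: [-0.8, -0.2, 1.0]
grip_width: 0.0132
grasp_force: 50.0
```

Contact at the height expected for the flange. Releasing and lifting clear.

Emit:
{"method": "send_rows", "body": {"xyz": [[0,0,0.0004],[0,0,0],[0,0,0],[0,0,0],[0,0,0],[0,0,0],[0,0,-0.01],[0,0,-0.02],[0,0,-0.03],[0,0,-0.03],[0,0,-0.03],[0,0,0],[-0.03,0,0],[-0.03,0,0],[-0.03,0,0],[-0.03,0,0],[-0.03,0,0],[0,0,0],[0,0,0]], "rotation": [[0,0,0],[0,0,0],[0,0,0],[0,0,0],[0,0,0],[0,0,0],[0,0,0],[0,0,0],[0,0,0],[0,0,0],[0,0,0],[0,0,0],[0,0,0],[0,0,0],[0,0,0],[0,0,0],[0,0,0],[0,0,0],[0,0,0]], "jaw": [0,0,0.4,0.4,0.4,0.4,0.4,0.4,0.4,0.4,0.4,0.4,0.4,0.4,0.4,0.4,0.4,0.4,0.4]}}

```text
time_s: 58.65
tool_pos: [0.5754, -0.0626, 0.438]
tool_rot: [-180.0, 0.0, 98.9]
force: [-0.2, -0.0, -0.1]
grip_width: 0.0348
grasp_force: 0.0
```

Run:
```python
from b import *
c=cam('side')
cv2.imwrite('pics/s9.png',cv2.resize(c['image'][110:270,150:350],(800,600),interpolation=cv2.INTER_CUBIC))
```

```text
(no output)
```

View pics/s9.png

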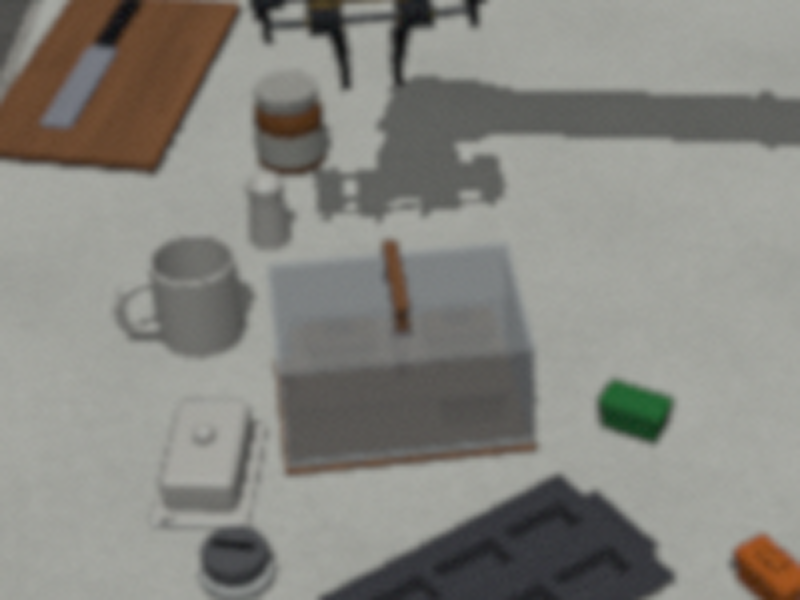

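The cover sits fully down, with an even flange strip along (285,470)–(535,447). The tin is empty, and the mug, shaker, jar, butter dish and timer are undisturbed. Handing in.

```bash
python3 -c "
from cell import env
print(env.sign_off())"
```

```text
the job is handed in; nothing more can be done
None
```

I packed the carrier in the order asked and handed it in at about 59 s: three plain loaves on the step, tier board, both walnut loaves, then the cover; the last picture showed it down and level and the other things I could see in place, but the judge returned no result.

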